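# Rack the microscope objectives by length

## Robot

A 7-joint arm with a two-finger parallel gripper is mounted at the origin on a cart in front of the work surface, level with it; the furniture and walls round the work are solid. World frame = base frame: x ahead of the robot, y to its left, z up, the work surface at z = 0. Lengths are in m, angles in rad, forces in N, time in s.
With the tool pointing down it reaches from about 0.425 to 0.925 m from the base axis. Payload 6.8 kg.
Tool frame: the origin (TCP) lies at the very end of the fingers, on their centre line; the grasp point (between the pads) lies bot.tcp_to_grasp behind it (bot.tcp_to_grasp is the distance from the TCP to the grasp point, in m); z points along the fingers, y is the line along which they close (so a half turn about z gives the same grasp; the last joint's range is limited). The gripper opens to 85 mm and grips with 20 to 120 N. Pads are 22 mm wide; open, the fingers measure 114 mm over their backs; the gripper's body (76 mm by 85 mm) begins 54 mm behind the grasp point. The pads swing forward as they close: fully open they stand 13 mm farther back than shut.
Start: joints at [1.209, 0.477, 0.022, 1.555, -0.011, 1.109, -0.083], TCP at [0.169, -0.653, 0.231] pointing down, gripper open.
Joint ranges: [-2.96, 2.96], [-0.34, 2.1], [-1.41, 1.46], [0.24, 2.44], [-1.37, 4.51], [0.17, 1.92], [-2.96, 2.96]. Speed limits (rad/s): [2.39, 2.39, 3.14, 3.14, 3.14, 3.14, 3.14].

## Interface

Orientations are given as a unit quaternion [w, x, y, z].
In Python, from station import bot gives the robot as it stands.
- The arm moves only by the tool servo_tool, never from a script. Its argument "motion" is a list that holds one entry, the list of rows, each a list of 7 numbers: the shift along the tool's x, y, z in m, then the turn, a rotation vector about the tool's x, y, z in units of 5 degrees (1.0 is 5 degrees), then the opening, from 0 (shut) to 1 (fully open). A call has 1 to 20 rows; each row is the pose to reach, as a shift and turn from the pose commanded when the call began, along the tool's axes at that moment; what a row does not reach only later rows make up. A row lasts 1/12 s, in which the tool goes at most 41.7 mm and 7.16 degrees, less where a joint would pass 70% of its speed; a pose out of reach is approached as far as the arm can. A call with a gripper value outside its range is refused whole. The fingers move at their own pace and stop on an object; "grip_force" is the grip in N (left out, the last holds). Time passes only in rows, so rows that repeat a pose let the fingers close. It gives the time, the measured TCP pose, the force, the opening and the grip force at its end, in the units of the state.
- bot.get_obs(): the state, without advancing time (a new reading comes with each control period).
- bot.read_camera(name): name is "side" or "top"; returns a dict with "img" (480x640x3 uint8, red, green, blue), "K" (3x3 intrinsics, pixels), "pose" (4x4, takes a point from camera to world coordinates). Camera axes: x right, y down, z forward; pixel columns grow to the right and rows downward; lengths in m; the calibration is good to about 2 mm. A picture is of the moment at which its call begins. There is no depth.
- bot.hand_in(): hands the job in; it is judged then, once.
The state is a dict: "t": time; "q": joint angles; "joint_vel": joint speeds; "joint_torque": joint torques, N m; "eef_pos": TCP position; "tool_rot": TCP orientation; "contact_force": force on the tool from outside, world axes, zero at the start; "torque": the same for the moment, N m; "gripper_width": opening from 0.0 (shut) to 1.0 (fully open); "grasp_force": force on a finger pad.
Only numpy, scipy, OpenCV 4.12 (cv2) and the standard library are available. Lean on these libraries where they do the work, as an engineer would, in place of code of your own. Each camera call takes 0.05 s, during which the arm holds its last target. There are 200 camera calls.

## Task

Put the four loose microscope objectives back into the four empty seats of their storage rack, nose up and fully seated, so that the row descends step by step in length from the long white-ringed objective at one end to the shortest beside the black dust plug. They are precision optics, so set each one down, never drop it or tip it over; leave the white-ringed one in its seat and knock no bottle over.

Things in the scene. Friction and masses are not known exactly. Their poses are not given: they have to be found in the camera images.
- objective_red: microscope objective with a red ring, the shortest: satin metal cylinder standing nose up, loose on the worktop at the start. Origin: centre of its underside, z up its axis; round. From the underside: brass thread stub 22 mm dia, 0 to 6 mm; barrel 34 mm dia, 6 to 30 mm (grip here); red cone, 34 narrowing to 21 mm dia, to 38 mm; nose 18 mm dia at its top, 46 mm. 0.1 kg.
- objective_yellow: microscope objective with a yellow ring, second shortest: satin metal cylinder standing nose up, loose on the worktop at the start. Origin: centre of its underside, z up its axis; round. From the underside: brass thread stub 22 mm dia, 0 to 6 mm; barrel 34 mm dia, 6 to 37 mm (grip here); yellow cone, 34 narrowing to 21 mm dia, to 45 mm; nose 18 mm dia at its top, 53 mm. 0.12 kg.
- objective_green: microscope objective with a green ring, of middle length: satin metal cylinder standing nose up, loose on the worktop at the start. Origin: centre of its underside, z up its axis; round. From the underside: brass thread stub 22 mm dia, 0 to 6 mm; barrel 34 mm dia, 6 to 44 mm (grip here); green cone, 34 narrowing to 21 mm dia, to 52 mm; nose 18 mm dia at its top, 60 mm. 0.14 kg.
- objective_blue: microscope objective with a blue ring, second longest: satin metal cylinder standing nose up, loose on the worktop at the start. Origin: centre of its underside, z up its axis; round. From the underside: brass thread stub 22 mm dia, 0 to 6 mm; barrel 34 mm dia, 6 to 51 mm (grip here); blue cone, 34 narrowing to 21 mm dia, to 59 mm; nose 18 mm dia at its top, 67 mm. 0.16 kg.
- objective_white: microscope objective with a white ring, the longest: satin metal cylinder standing nose up, loose, already in an end seat of the rack (either end). Origin: centre of its underside, z up its axis; round. From the underside: brass thread stub 22 mm dia, 0 to 6 mm; barrel 34 mm dia, 6 to 58 mm (grip here); white cone, 34 narrowing to 21 mm dia, to 66 mm; nose 18 mm dia at its top, 74 mm. 0.18 kg.
- dust_plug: low black plastic plug, 34 mm dia, with a small knob, fixed in the rack's seat at the other end from the white-ringed objective; 10.5 mm above the rack's top. Origin on its axis, 6 mm below the rack's top.
- objective_rack: aluminium block, black end caps, 66 (x) by 308 mm (y), fixed. Origin: centre of its underside, on the worktop; top 26 mm up. Six round seats in a row at x 0, y -115, -69, -23, 23, 69, 115 mm: blind bores 28 mm dia, 10 mm deep, 1.5 mm chamfer. The stub drops in, the barrel's foot rests on the top: a seated objective's origin is 20 mm above the worktop. The four middle seats are empty.
- immersion_oil: brown oil bottle with red label and red cap, 34 mm dia, 105 mm tall, bystander, loose, stands near the right of the rack. Origin at the centre of its underside.
- stain_bottle: brown dropper bottle with a dark red rubber top, 36 mm dia, 98 mm tall, bystander, loose, stands near the left of the rack. Origin at the centre of its underside.

How it is judged:
At the end, for the whole second after the job is handed in: Red, yellow, green, blue, white stand in this order from the dust plug, 46, 92, 138, 184 and 230 mm from its axis (within 8 mm) and within 8 mm of the row's centre line, fully down (origin 20 mm above the worktop within 3 mm), upright within 0.1 rad, released and at rest (x of objective_red in the frame of objective_rack between -0.008 and 0.008 m and z of objective_red in the frame of objective_rack between 0.017 and 0.023 m and angle between each of objective_red, objective_yellow, objective_green, objective_blue, objective_white's own z axis and vertical below 0.1 rad and contact force between each of objective_red, objective_yellow, objective_green, objective_blue, objective_white and the fingers below 0.05 N and linear speed of each of objective_red, objective_yellow, objective_green, objective_blue, objective_white below 0.02 m/s and angular speed of each of objective_red, objective_yellow, objective_green, objective_blue, objective_white below 0.2 rad/s and horizontal distance between objective_red and dust_plug between 0.038 and 0.054 m and x of objective_yellow in the frame of objective_rack between -0.008 and 0.008 m and z of objective_yellow in the frame of objective_rack between 0.017 and 0.023 m and horizontal distance between objective_yellow and dust_plug between 0.084 and 0.1 m and x of objective_green in the frame of objective_rack between -0.008 and 0.008 m and z of objective_green in the frame of objective_rack between 0.017 and 0.023 m and horizontal distance between objective_green and dust_plug between 0.13 and 0.146 m and x of objective_blue in the frame of objective_rack between -0.008 and 0.008 m and z of objective_blue in the frame of objective_rack between 0.017 and 0.023 m and horizontal distance between objective_blue and dust_plug between 0.176 and 0.192 m and x of objective_white in the frame of objective_rack between -0.008 and 0.008 m and z of objective_white in the frame of objective_rack between 0.017 and 0.023 m and horizontal distance between objective_white and dust_plug between 0.222 and 0.238 m); the robot touches nothing.
It fails at once if an objective is dropped or thrown (faster than 0.5 m/s with nothing of the robot touching it) ((linear speed of objective_red above 0.5 m/s and contact force between objective_red and the fingers below 0.01 N and contact force between objective_red and the arm below 0.01 N) or (linear speed of objective_yellow above 0.5 m/s and contact force between objective_yellow and the fingers below 0.01 N and contact force between objective_yellow and the arm below 0.01 N) or (linear speed of objective_green above 0.5 m/s and contact force between objective_green and the fingers below 0.01 N and contact force between objective_green and the arm below 0.01 N) or (linear speed of objective_blue above 0.5 m/s and contact force between objective_blue and the fingers below 0.01 N and contact force between objective_blue and the arm below 0.01 N) or (linear speed of objective_white above 0.5 m/s and contact force between objective_white and the fingers below 0.01 N and contact force between objective_white and the arm below 0.01 N)).
It fails at once if an objective is tipped over (leans more than 0.8 rad) (angle between any of objective_red, objective_yellow, objective_green, objective_blue, objective_white's own z axis and vertical above 0.8 rad).
It fails at once if the white-ringed objective is taken out of its seat (moved more than 20 mm) (distance of objective_white from where it was at the start of the episode above 0.02 m).
It fails at once if a bottle is knocked over (leans more than 0.5 rad) (angle between any of immersion_oil, stain_bottle's own z axis and vertical above 0.5 rad).
It also fails if it takes over 112 s, if anything falls off the work surface, if the arm or the gripper's body presses on something with over 40 N, if the wrist force passes 120 N, or if a joint passes its speed limit or range.

## Working session

There is one attempt and no reset: what is moved stays moved. The work goes in short steps, Python scripts to look and compute and a tool call to move; the robot and the scene stay as the last step left them, time stands still between calls to the robot, and variables do not carry over. Pictures are saved under pics/ and viewed, at most 14 in all, crops included, and the job is handed in when it is done.

Besides the shell and the picture viewer there is one more tool, called as a command line: name --argument value ..., lists and objects as JSON in quotes. servo_tool: Moves the arm, as the interface text tells. Its arguments: {"type":"object","properties":{"motion":{"type":"array"},"grip_force":{"type":"number"}},"required":["motion"]}

```bash
mkdir -p pics
python3 - <<'E'
from station import bot
import cv2,numpy as np
np.set_printoptions(precision=4,suppress=True)
o=bot.get_obs()
for k in ("t","q","eef_pos","tool_rot","gripper_width","contact_force"): print(k,o[k])
print(bot.tcp_to_grasp)
for n in("side","top"):
    c=bot.read_camera(n); cv2.imwrite(f"pics/{n}0.png",c["img"][:,:,::-1]); print(n,c["K"],c["pose"])
    np.savez(f"{n}0.npz",**c)
E
```

```text
t 0.0
q [ 1.2089  0.4778  0.0223  1.5565 -0.0115  1.1093 -0.0831]
eef_pos [ 0.1693 -0.6528  0.2303]
tool_rot [-0.0009  0.992   0.1266 -0.0002]
gripper_width 0.9983023953872812
contact_force [ 0.0248  1.3046 -0.2367]
0.0187
side [[483.5455   0.     324.3731]
 [  0.     483.5455 236.1164]
 [  0.       0.       1.    ]] [[-0.3288 -0.6394  0.695  -0.0825]
 [-0.9444  0.2294 -0.2357  0.2348]
 [-0.0087 -0.7338 -0.6793  0.701 ]
 [ 0.      0.      0.      1.    ]]
top [[435.1472   0.     321.5171]
 [  0.     435.1472 240.0126]
 [  0.       0.       1.    ]] [[ 0.0095 -0.9974  0.0714  0.4752]
 [-0.9999 -0.0102 -0.0091  0.0084]
 [ 0.0098 -0.0713 -0.9974  0.9169]
 [ 0.      0.      0.      1.    ]]
```

View pics/top0.png

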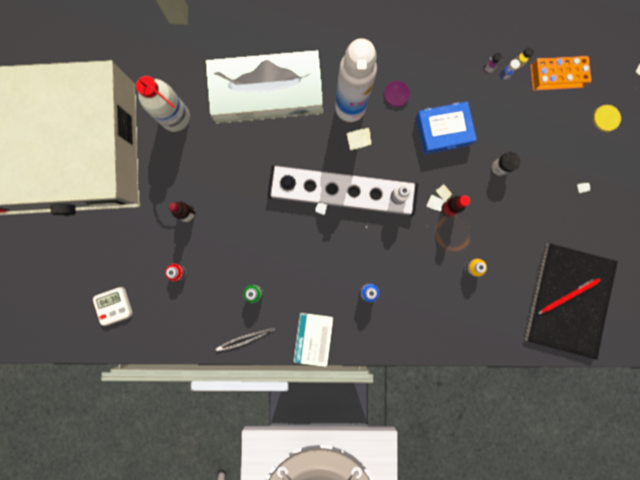

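View pics/side0.png

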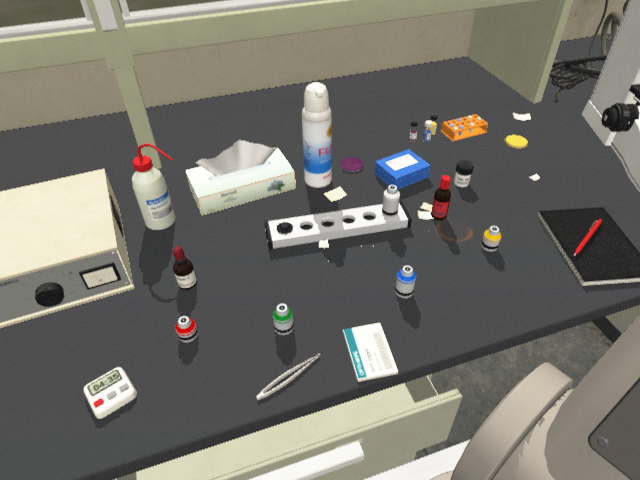

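The top view (rows down = −x, columns right = −y) shows the loose objectives at about (174,272) red, (253,294) green, (370,293) blue and (478,267) yellow. The rack runs from the plug at (288,183) to white at (401,195), with holes near (310,186), (332,188), (354,191) and (376,194). The oil bottle is near (455,205) and the stain bottle near (180,210). The side view agrees.

```bash
cat > h.py <<'E'
import numpy as np,cv2
from scipy.spatial.transform import Rotation as R
np.set_printoptions(precision=4,suppress=True)
def ray(c,px,z):
    d=c["pose"][:3,:3]@np.linalg.solve(c["K"],[px[0],px[1],1]); o=c["pose"][:3,3]
    return o+d*(z-o[2])/d[2]
HUE={"red":((0,8),(172,180)),"yellow":((15,32),),"green":((50,80),),"blue":((105,125),)}
ZB=dict(red=.030,yellow=.037,green=.044,blue=.051)
def ring(c,name,box):
    """centroid (px) and area of the filled colour ring within box x0,y0,x1,y1"""
    x0,y0,x1,y1=box; h=cv2.cvtColor(c["img"][y0:y1,x0:x1],cv2.COLOR_RGB2HSV)
    m=sum(cv2.inRange(h,(a,110,50),(b,255,255)) for a,b in HUE[name])
    p=cv2.findNonZero(m); hull=cv2.convexHull(p); M=cv2.moments(hull)
    bb=cv2.boundingRect(hull)
    return np.array([M["m10"]/M["m00"]+x0,M["m01"]/M["m00"]+y0]),bb[2:]
def move(obs,xyz,yaw):
    """shift and turn in tool axes to TCP xyz, tool down with tool x at world angle yaw"""
    q=obs["tool_rot"]; r=R.from_quat([q[1],q[2],q[3],q[0]])
    t=R.from_euler("z",yaw)*R.from_euler("x",np.pi)
    return r.inv().apply(np.array(xyz)-obs["eef_pos"]), (r.inv()*t).as_rotvec()/np.radians(5)
E
python3 - <<'E'
from h import *
from station import bot
T=dict(np.load("top0.npz"));S=dict(np.load("side0.npz"))
bt=dict(red=(155,255,195,290),green=(238,278,270,310),blue=(352,278,388,310),yellow=(460,252,495,285))
bs=dict(red=(170,310,205,345),green=(265,298,300,338),blue=(388,260,422,300),yellow=(478,222,508,255))
for n in bt:
    p,b=ring(T,n,bt[n]);s,b2=ring(S,n,bs[n])
    print(n,p,b,ray(T,p,ZB[n]),"side",s,b2,ray(S,s,ZB[n]+.004))
g=cv2.cvtColor(T["img"],cv2.COLOR_RGB2GRAY)
roi=g[165:215,265:420]; m=(roi<110).astype(np.uint8)
n,l,st,ce=cv2.connectedComponentsWithStats(m)
H=[]
for i in range(1,n):
    if 40<st[i,4]<400:
        p=ce[i]+[265,165]; w=ray(T,p,.026); print(st[i],p,w)
        H.append(w)
E
```

```text
red [173.5316 272.0492] (18, 19) [0.4705 0.2995 0.03  ] side [185.4135 326.8803] (21, 18) [0.4657 0.2993 0.034 ]
green [251.6196 293.6811] (17, 18) [0.4292 0.1385 0.044 ] side [282.3916 313.6049] (20, 14) [0.4269 0.1389 0.048 ]
blue [370.351 292.598] (18, 18) [ 0.4338 -0.0973  0.051 ] side [405.9685 275.8806] (20, 15) [ 0.4291 -0.0931  0.055 ]
yellow [477.575  267.0201] (18, 19) [ 0.4866 -0.3163  0.037 ] side [491.9068 235.2948] (19, 13) [ 0.4816 -0.3111  0.041 ]
[ 15  11  15  15 173] [287.3526 182.5607] [0.6575 0.0721 0.026 ]
[ 39  15  12  12 106] [309.5377 185.2264] [0.6524 0.0261 0.026 ]
[ 61  18  12  12 119] [331.521  188.4538] [ 0.6462 -0.0195  0.026 ]
[ 83  21  12  11 107] [353.4579 190.8224] [ 0.6418 -0.065   0.026 ]
[105  23  12  12 109] [375.4128 193.6239] [ 0.6364 -0.1105  0.026 ]
```

```bash
cat > m.py <<'E'
import sys
from h import *
from station import bot
o=bot.get_obs(); x,y,z=map(float,sys.argv[1:4]); s,t=move(o,(x,y,z),1.4563)
print(o["t"],o["eef_pos"],o["gripper_width"],o["contact_force"],"shift",s,"turn",t)
E
python3 m.py .4866 -.3163 .15
```

```text
0.1 [ 0.1693 -0.6529  0.2304] 0.996959147169346 [ 0.1134  0.4511 -0.6634] shift [ 0.3916 -0.246   0.0808] turn [ -0.0174  -0.0098 -13.7795]
```

servo_tool --motion '[[[0.02, -0.012, 0.004, 0, 0, -0.7, 1], [0.05, -0.031, 0.01, 0, 0, -1.8, 1], [0.08, -0.05, 0.017, 0, 0, -2.8, 1], [0.11, -0.069, 0.023, 0, 0, -3.9, 1], [0.14, -0.088, 0.029, 0, 0, -4.9, 1], [0.17, -0.107, 0.035, 0, 0, -6, 1], [0.2, -0.126, 0.041, 0, 0, -7, 1], [0.23, -0.145, 0.047, 0, 0, -8.1, 1], [0.26, -0.163, 0.054, 0, 0, -9.1, 1], [0.29, -0.182, 0.06, 0, 0, -10.2, 1], [0.32, -0.201, 0.066, 0, 0, -11.3, 1], [0.35, -0.22, 0.072, 0, 0, -12.3, 1], [0.375, -0.236, 0.077, 0, 0, -13.2, 1], [0.3916, -0.246, 0.081, 0, 0, -13.8, 1], [0.3916, -0.246, 0.081, 0, 0, -13.8, 1], [0.3916, -0.246, 0.081, 0, 0, -13.8, 1], [0.3916, -0.246, 0.081, 0, 0, -13.8, 1]]]'

```text
t: 1.52
eef_pos: [0.4856, -0.3185, 0.1501]
tool_rot: [-0.0, 0.747, 0.665, -0.001]
contact_force: [0.7, -0.3, -0.3]
gripper_width: 1.002
grasp_force: 0.0
```

```bash
python3 m.py .4866 -.3163 .009
```

```text
1.5167 [ 0.4856 -0.3185  0.1501] 1.0016313319964785 [ 0.6674 -0.2989 -0.3337] shift [0.0024 0.0009 0.1411] turn [-0.0126  0.0095 -0.0122]
```

servo_tool --motion '[[[0, 0, 0.02, 0, 0, 0, 1], [0, 0, 0.05, 0, 0, 0, 1], [0, 0, 0.08, 0, 0, 0, 1], [0, 0, 0.11, 0, 0, 0, 1], [0, 0, 0.13, 0, 0, 0, 1], [0, 0, 0.14, 0, 0, 0, 1], [0, 0, 0.141, 0, 0, 0, 1], [0, 0, 0.141, 0, 0, 0, 1]]]'

```text
t: 2.18
eef_pos: [0.4863, -0.3181, 0.0096]
tool_rot: [0.0, 0.746, 0.665, -0.0]
contact_force: [0.3, 1.0, -0.2]
gripper_width: 0.997
grasp_force: 0.0
```

```bash
python3 m.py .4866 -.3163 .009; python3 -c "
from h import *
from station import bot
c=bot.read_camera('side');im=c['img'][:,:,::-1][180:300,420:580];cv2.imwrite('pics/s1.png',cv2.resize(im,None,fx=4,fy=4,interpolation=2))"
```

```text
2.1833 [ 0.4863 -0.3181  0.0096] 0.9973752594175191 [ 0.3204  0.9631 -0.202 ] shift [0.0018 0.0001 0.0006] turn [-0.0035  0.006  -0.0014]
```

View pics/s1.png

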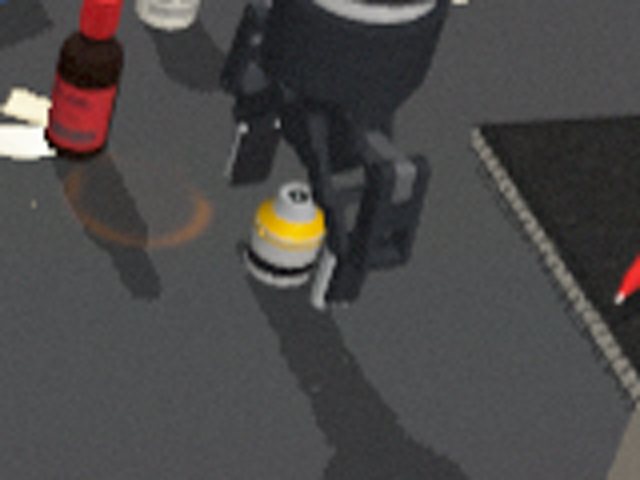

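The crop shows the yellow objective between the two open fingers, clear of both, at about (490,235) in the full frame. I'll correct 2 mm along tool x and close.

servo_tool --motion '[[[0.002, 0, 0, 0, 0, 0, 1], [0.002, 0, 0, 0, 0, 0, 0.7], [0.002, 0, 0, 0, 0, 0, 0.5], [0.002, 0, 0, 0, 0, 0, 0.4], [0.002, 0, 0, 0, 0, 0, 0.3], [0.002, 0, 0, 0, 0, 0, 0.2], [0.002, 0, 0, 0, 0, 0, 0.2], [0.002, 0, 0, 0, 0, 0, 0.2], [0.002, 0, 0, 0, 0, 0, 0.2], [0.002, 0, 0, 0, 0, 0, 0.2]]]' --grip_force 40

```text
t: 3.07
eef_pos: [0.4872, -0.3151, 0.0098]
tool_rot: [0.0, 0.746, 0.666, -0.0]
contact_force: [-1.8, 0.9, 5.6]
gripper_width: 0.385
grasp_force: 39.4
```

servo_tool --motion '[[[0, 0, -0.01, 0, 0, 0, 0.2], [0, 0, -0.03, 0, 0, 0, 0.2], [0, 0, -0.06, 0, 0, 0, 0.2], [0, 0, -0.09, 0, 0, 0, 0.2], [0, 0, -0.12, 0, 0, 0, 0.2], [0, 0, -0.14, 0, 0, 0, 0.2], [0, 0, -0.15, 0, 0, 0, 0.2], [0, 0, -0.15, 0, 0, 0, 0.2]]]'

```text
t: 3.73
eef_pos: [0.4882, -0.3156, 0.1618]
tool_rot: [0.002, 0.746, 0.666, 0.001]
contact_force: [-0.4, 0.4, -1.6]
gripper_width: 0.388
grasp_force: 39.9
```

```bash
python3 m.py .6467 -.0195 .16; python3 -c "
from h import *
from station import bot
c=bot.read_camera('side');im=c['img'][:,:,::-1][100:260,400:600];cv2.imwrite('pics/s2.png',cv2.resize(im,None,fx=3,fy=3,interpolation=2))"
```

```text
3.7333 [ 0.4882 -0.3156  0.1618] 0.3876429479046274 [-0.446   0.4122 -1.558 ] shift [0.3121 0.1241 0.0017] turn [0.0449 0.022  0.0181]
```

View pics/s2.png

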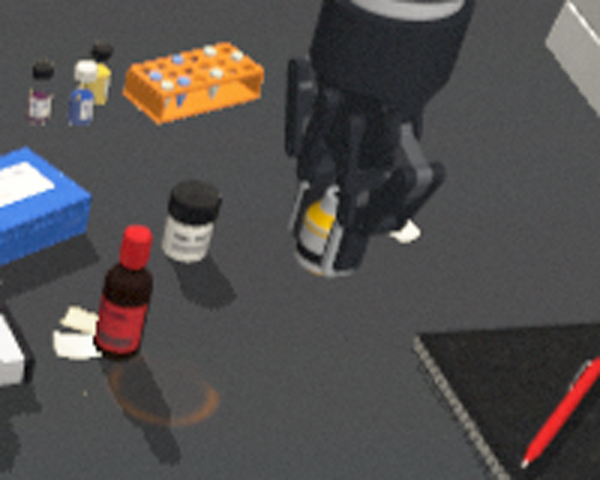

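Yellow is held upright between the pads (opening 0.388 ≈ 33 mm). The TCP sat about 1 mm past the measured centre in tool x, so I compensate for that.

servo_tool --motion '[[[0.015, 0.006, 0, 0, 0, 0, 0.2], [0.04, 0.016, 0, 0, 0, 0, 0.2], [0.07, 0.028, 0, 0, 0, 0, 0.2], [0.1, 0.04, 0, 0, 0, 0, 0.2], [0.13, 0.052, 0, 0, 0, 0, 0.2], [0.16, 0.064, 0, 0, 0, 0, 0.2], [0.19, 0.076, 0, 0, 0, 0, 0.2], [0.22, 0.088, 0, 0, 0, 0, 0.2], [0.25, 0.1, 0, 0, 0, 0, 0.2], [0.275, 0.11, 0, 0, 0, 0, 0.2], [0.298, 0.118, 0, 0, 0, 0, 0.2], [0.31, 0.123, 0, 0, 0, 0, 0.2], [0.314, 0.124, 0, 0, 0, 0, 0.2], [0.314, 0.124, 0, 0, 0, 0, 0.2], [0.314, 0.124, 0, 0, 0, 0, 0.2], [0.314, 0.124, 0, 0, 0, 0, 0.2]]]'

```text
t: 5.12
eef_pos: [0.6448, -0.0195, 0.1588]
tool_rot: [0.0, 0.747, 0.665, -0.001]
contact_force: [0.6, 0.1, -1.0]
gripper_width: 0.386
grasp_force: 40.0
```

```bash
python3 m.py .647 -.018 .04
```

```text
5.1167 [ 0.6448 -0.0195  0.1588] 0.38554533973410565 [ 0.5639  0.1132 -1.0088] shift [0.0019 0.0021 0.1188] turn [-0.0118  0.0182 -0.0112]
```

servo_tool --motion '[[[0.002, 0.002, 0.015, 0, 0, 0, 0.2], [0.002, 0.002, 0.04, 0, 0, 0, 0.2], [0.002, 0.002, 0.07, 0, 0, 0, 0.2], [0.002, 0.002, 0.095, 0, 0, 0, 0.2], [0.002, 0.002, 0.11, 0, 0, 0, 0.2], [0.002, 0.002, 0.119, 0, 0, 0, 0.2], [0.002, 0.002, 0.119, 0, 0, 0, 0.2], [0.002, 0.002, 0.119, 0, 0, 0, 0.2], [0.002, 0.002, 0.119, 0, 0, 0, 0.2]]]'

```text
t: 5.87
eef_pos: [0.6491, -0.0151, 0.0418]
tool_rot: [0.001, 0.746, 0.666, 0.001]
contact_force: [-0.1, -0.5, -1.3]
gripper_width: 0.383
grasp_force: 40.0
```

```bash
python3 m.py .647 -.018 .03; python3 -c "
from h import *
from station import bot
a=[]
for n,(x0,y0,x1,y1) in dict(side=(250,150,430,260),top=(260,140,440,250)).items():
  c=bot.read_camera(n);im=c['img'][:,:,::-1][y0:y1,x0:x1];a.append(cv2.resize(im,(400,244),interpolation=2))
cv2.imwrite('pics/s3.png',np.hstack(a))"
```

```text
5.8667 [ 0.6491 -0.0151  0.0418] 0.3825125181054941 [-0.1386 -0.5403 -1.3118] shift [-0.0031 -0.0017  0.0118] turn [ 0.0304 -0.005   0.0168]
```

View pics/s3.png

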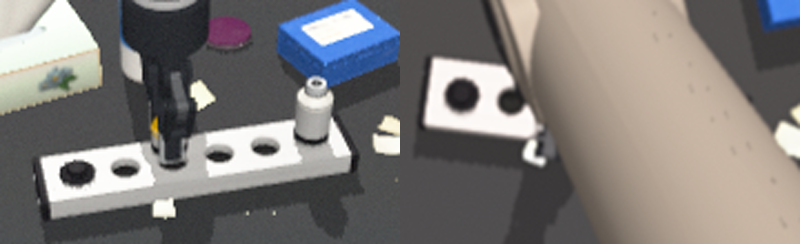

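Yellow hangs over the second empty seat. The measured position was lagging, so I step back 3 mm / 2 mm and let it settle.

servo_tool --motion '[[[-0.0025, -0.002, 0, 0, 0, 0, 0.2], [-0.0025, -0.002, 0, 0, 0, 0, 0.2], [-0.0025, -0.002, 0, 0, 0, 0, 0.2], [-0.0025, -0.002, 0, 0, 0, 0, 0.2], [-0.0025, -0.002, 0, 0, 0, 0, 0.2], [-0.0025, -0.002, 0, 0, 0, 0, 0.2]]]'

```text
t: 6.47
eef_pos: [0.6455, -0.0173, 0.0403]
tool_rot: [0.0, 0.746, 0.666, 0.0]
contact_force: [0.8, -0.3, -1.4]
gripper_width: 0.39
grasp_force: 40.0
```

```bash
python3 m.py .647 -.018 .03
```

```text
6.4667 [ 0.6455 -0.0173  0.0403] 0.3899094974709725 [ 0.8484 -0.281  -1.3752] shift [-0.0005  0.0015  0.0103] turn [ 0.0011 -0.0006  0.0209]
```

servo_tool --motion '[[[0, 0.001, 0.002, 0, 0, 0, 0.2], [0, 0.001, 0.004, 0, 0, 0, 0.2], [0, 0.001, 0.006, 0, 0, 0, 0.2], [0, 0.001, 0.008, 0, 0, 0, 0.2], [0, 0.001, 0.01, 0, 0, 0, 0.2], [0, 0.001, 0.011, 0, 0, 0, 0.2], [0, 0.001, 0.011, 0, 0, 0, 0.2], [0, 0.001, 0.011, 0, 0, 0, 0.2]]]'

```text
t: 7.13
eef_pos: [0.6464, -0.0175, 0.0299]
tool_rot: [0.0, 0.746, 0.666, -0.0]
contact_force: [-3.1, -0.3, 5.6]
gripper_width: 0.382
grasp_force: 40.7
```

```bash
python3 m.py .647 -.018 .03; python3 -c "
from h import *
from station import bot
c=bot.read_camera('side');im=c['img'][:,:,::-1][170:250,260:420];cv2.imwrite('pics/s4.png',cv2.resize(im,None,fx=4,fy=4,interpolation=2))"
```

```text
7.1333 [ 0.6464 -0.0175  0.0299] 0.38157547206331993 [-3.0615 -0.2977  5.6175] shift [-0.0004  0.0007 -0.0001] turn [-0.0023  0.0036  0.02  ]
```

View pics/s4.png

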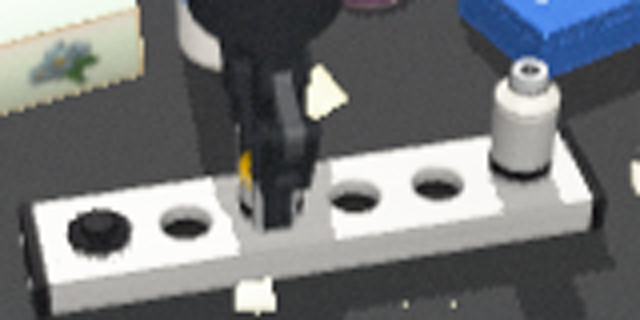

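The yellow stub is in the second empty seat: TCP 0.0299, against 0.0298 expected when seated, with a 5.6 N push-back. I'll release and rise.

servo_tool --motion '[[[0, 0, 0, 0, 0, 0, 0.5], [0, 0, 0, 0, 0, 0, 0.7], [0, 0, 0, 0, 0, 0, 1], [0, 0, 0, 0, 0, 0, 1], [0, 0, 0, 0, 0, 0, 1], [0, 0, 0, 0, 0, 0, 1], [0, 0, -0.01, 0, 0, 0, 1], [0, 0, -0.03, 0, 0, 0, 1], [0, 0, -0.06, 0, 0, 0, 1], [0, 0, -0.09, 0, 0, 0, 1], [0, 0, -0.12, 0, 0, 0, 1], [0, 0, -0.13, 0, 0, 0, 1], [0, 0, -0.13, 0, 0, 0, 1]]]'

```text
t: 8.27
eef_pos: [0.6487, -0.0172, 0.1636]
tool_rot: [0.002, 0.746, 0.666, 0.003]
contact_force: [0.7, -0.2, -0.6]
gripper_width: 1.002
grasp_force: 0.0
```

```bash
python3 m.py .4338 -.0973 .15
python3 - <<'E'
from h import *
from station import bot
c=bot.read_camera('side');p,b=ring(c,"yellow",(310,170,360,225));print(p,b,ray(c,p,.061))
E
```

```text
8.2667 [ 0.6487 -0.0172  0.1636] 1.0017434855230607 [ 0.7194 -0.2479 -0.5855] shift [-0.1038 -0.2046  0.0121] turn [ 0.0781 -0.0098  0.0194]
[327.3285 211.9139] (16, 11) [ 0.6395 -0.0171  0.061 ]
```

servo_tool --motion '[[[-0.007, -0.013, 0.001, 0, 0, 0, 1], [-0.02, -0.038, 0.002, 0, 0, 0, 1], [-0.035, -0.068, 0.004, 0, 0, 0, 1], [-0.05, -0.098, 0.006, 0, 0, 0, 1], [-0.065, -0.127, 0.008, 0, 0, 0, 1], [-0.08, -0.156, 0.01, 0, 0, 0, 1], [-0.093, -0.182, 0.012, 0, 0, 0, 1], [-0.1, -0.197, 0.012, 0, 0, 0, 1], [-0.1035, -0.203, 0.012, 0, 0, 0, 1], [-0.1035, -0.203, 0.012, 0, 0, 0, 1], [-0.1035, -0.203, 0.012, 0, 0, 0, 1], [-0.1035, -0.203, 0.03, 0, 0, 0, 1], [-0.1035, -0.203, 0.06, 0, 0, 0, 1], [-0.1035, -0.203, 0.09, 0, 0, 0, 1], [-0.1035, -0.203, 0.115, 0, 0, 0, 1], [-0.1035, -0.203, 0.135, 0, 0, 0, 1], [-0.1035, -0.203, 0.144, 0, 0, 0, 1], [-0.1035, -0.203, 0.144, 0, 0, 0, 1], [-0.1035, -0.203, 0.144, 0, 0, 0, 1], [-0.1035, -0.203, 0.144, 0, 0, 0, 1]]]'

```text
t: 9.98
eef_pos: [0.4345, -0.0973, 0.0162]
tool_rot: [0.001, 0.746, 0.666, 0.001]
contact_force: [-0.2, -1.1, -0.3]
gripper_width: 0.998
grasp_force: 0.0
```

```bash
python3 m.py .4338 -.0973 .016
```

```text
9.9833 [ 0.4345 -0.0973  0.0162] 0.998426699055518 [-0.185  -1.0982 -0.3417] shift [-0.0001 -0.0007  0.0002] turn [ 0.0223 -0.0016  0.0242]
```

Well aligned, so I close and lift.

servo_tool --motion '[[[0, 0, 0, 0, 0, 0, 0.7], [0, 0, 0, 0, 0, 0, 0.5], [0, 0, 0, 0, 0, 0, 0.4], [0, 0, 0, 0, 0, 0, 0.3], [0, 0, 0, 0, 0, 0, 0.2], [0, 0, 0, 0, 0, 0, 0.2], [0, 0, 0, 0, 0, 0, 0.2], [0, 0, 0, 0, 0, 0, 0.2], [0, 0, 0, 0, 0, 0, 0.2]]]' --grip_force 40

```text
t: 10.73
eef_pos: [0.4334, -0.0977, 0.0159]
tool_rot: [0.0, 0.746, 0.666, 0.0]
contact_force: [-0.7, 0.7, 6.1]
gripper_width: 0.389
grasp_force: 39.1
```

servo_tool --motion '[[[0, 0, -0.01, 0, 0, 0, 0.2], [0, 0, -0.03, 0, 0, 0, 0.2], [0, 0, -0.06, 0, 0, 0, 0.2], [0, 0, -0.09, 0, 0, 0, 0.2], [0, 0, -0.12, 0, 0, 0, 0.2], [0, 0, -0.14, 0, 0, 0, 0.2], [0, 0, -0.145, 0, 0, 0, 0.2], [0, 0, -0.145, 0, 0, 0, 0.2], [0, 0, -0.145, 0, 0, 0, 0.2]]]'

```text
t: 11.48
eef_pos: [0.4324, -0.0977, 0.1598]
tool_rot: [-0.0, 0.746, 0.666, -0.0]
contact_force: [-0.4, -0.5, -1.2]
gripper_width: 0.389
grasp_force: 40.0
```

```bash
python3 m.py .6363 -.1105 .16
```

```text
11.4833 [ 0.4324 -0.0977  0.1598] 0.389147720576312 [-0.3871 -0.4942 -1.1747] shift [ 0.0102  0.204  -0.0004] turn [-0.008   0.0031  0.0172]
```

servo_tool --motion '[[[0.001, 0.013, 0, 0, 0, 0, 0.2], [0.002, 0.038, 0, 0, 0, 0, 0.2], [0.003, 0.068, 0, 0, 0, 0, 0.2], [0.005, 0.098, 0, 0, 0, 0, 0.2], [0.006, 0.127, 0, 0, 0, 0, 0.2], [0.008, 0.156, 0, 0, 0, 0, 0.2], [0.009, 0.182, 0, 0, 0, 0, 0.2], [0.01, 0.197, 0, 0, 0, 0, 0.2], [0.01, 0.2035, 0, 0, 0, 0, 0.2], [0.01, 0.2035, 0, 0, 0, 0, 0.2], [0.01, 0.2035, 0, 0, 0, 0, 0.2], [0.01, 0.2035, 0, 0, 0, 0, 0.2], [0.01, 0.2035, 0.015, 0, 0, 0, 0.2], [0.01, 0.2035, 0.04, 0, 0, 0, 0.2], [0.01, 0.2035, 0.07, 0, 0, 0, 0.2], [0.01, 0.2035, 0.095, 0, 0, 0, 0.2], [0.01, 0.2035, 0.109, 0, 0, 0, 0.2], [0.01, 0.2035, 0.114, 0, 0, 0, 0.2], [0.01, 0.2035, 0.114, 0, 0, 0, 0.2], [0.01, 0.2035, 0.114, 0, 0, 0, 0.2]]]'

```text
t: 13.15
eef_pos: [0.6371, -0.1105, 0.0475]
tool_rot: [0.001, 0.746, 0.666, 0.0]
contact_force: [0.3, 0.2, -1.4]
gripper_width: 0.389
grasp_force: 40.1
```

servo_tool --motion '[[[0, 0, 0, 0, 0, 0, 0.2], [0, 0, 0, 0, 0, 0, 0.2]]]'

```text
t: 13.32
eef_pos: [0.6377, -0.1106, 0.048]
tool_rot: [0.001, 0.746, 0.666, 0.001]
contact_force: [1.6, 0.8, -1.1]
gripper_width: 0.388
grasp_force: 40.1
```

```bash
python3 m.py .6363 -.1111 .036
```

```text
13.3167 [ 0.6377 -0.1106  0.048 ] 0.3879797696352847 [ 1.5653  0.7549 -1.055 ] shift [-0.0007 -0.0013  0.012 ] turn [0.0331 0.0006 0.0188]
```

servo_tool --motion '[[[0, -0.001, 0.002, 0, 0, 0, 0.2], [0, -0.001, 0.004, 0, 0, 0, 0.2], [0, -0.001, 0.006, 0, 0, 0, 0.2], [0, -0.001, 0.008, 0, 0, 0, 0.2], [0, -0.001, 0.01, 0, 0, 0, 0.2], [0, -0.001, 0.011, 0, 0, 0, 0.2], [0, -0.001, 0.011, 0, 0, 0, 0.2], [0, -0.001, 0.011, 0, 0, 0, 0.2]]]'

```text
t: 13.98
eef_pos: [0.6355, -0.1104, 0.036]
tool_rot: [0.0, 0.746, 0.666, -0.0]
contact_force: [-4.5, 0.4, 5.5]
gripper_width: 0.391
grasp_force: 40.9
```

```bash
python3 m.py .6363 -.1111 .036
```

```text
13.9833 [ 0.6355 -0.1104  0.036 ] 0.3908837549328037 [-4.4966  0.403   5.547 ] shift [-0.0006  0.0009 -0.    ] turn [-0.0025  0.004   0.0191]
```

Seated (TCP 0.0360, 5.5 N). I'll release, rise, and go on to green.

servo_tool --motion '[[[0, 0, 0, 0, 0, 0, 0.5], [0, 0, 0, 0, 0, 0, 0.7], [0, 0, 0, 0, 0, 0, 1], [0, 0, 0, 0, 0, 0, 1], [0, 0, 0, 0, 0, 0, 1], [0, 0, 0, 0, 0, 0, 1], [0, 0, -0.01, 0, 0, 0, 1], [0, 0, -0.03, 0, 0, 0, 1], [0, 0, -0.06, 0, 0, 0, 1], [0, 0, -0.09, 0, 0, 0, 1], [0, 0, -0.115, 0, 0, 0, 1], [0, 0, -0.125, 0, 0, 0, 1], [0, 0, -0.125, 0, 0, 0, 1], [0, 0, -0.125, 0, 0, 0, 1], [0, 0, -0.125, 0, 0, 0, 1]]]'

```text
t: 15.23
eef_pos: [0.6343, -0.1105, 0.1587]
tool_rot: [-0.001, 0.746, 0.666, -0.001]
contact_force: [-0.2, -0.9, -1.4]
gripper_width: 1.003
grasp_force: 0.0
```

```bash
python3 m.py .4292 .1385 .013
```

```text
15.2333 [ 0.6343 -0.1105  0.1587] 1.0025438968245963 [-0.1531 -0.8633 -1.3916] shift [ 0.2243 -0.2314  0.1463] turn [-0.0301  0.002   0.0196]
```

servo_tool --motion '[[[0.01, -0.01, 0, 0, 0, 0, 1], [0.03, -0.031, 0, 0, 0, 0, 1], [0.055, -0.057, 0, 0, 0, 0, 1], [0.08, -0.083, 0, 0, 0, 0, 1], [0.105, -0.109, 0, 0, 0, 0, 1], [0.13, -0.135, 0, 0, 0, 0, 1], [0.155, -0.161, 0, 0, 0, 0, 1], [0.18, -0.186, 0, 0, 0, 0, 1], [0.203, -0.21, 0, 0, 0, 0, 1], [0.218, -0.226, 0, 0, 0, 0, 1], [0.2245, -0.2325, 0, 0, 0, 0, 1], [0.2245, -0.2325, 0, 0, 0, 0, 1], [0.2245, -0.2325, 0.015, 0, 0, 0, 1], [0.2245, -0.2325, 0.045, 0, 0, 0, 1], [0.2245, -0.2325, 0.08, 0, 0, 0, 1], [0.2245, -0.2325, 0.11, 0, 0, 0, 1], [0.2245, -0.2325, 0.135, 0, 0, 0, 1], [0.2245, -0.2325, 0.146, 0, 0, 0, 1], [0.2245, -0.2325, 0.146, 0, 0, 0, 1], [0.2245, -0.2325, 0.146, 0, 0, 0, 1]]]'

```text
t: 16.9
eef_pos: [0.4301, 0.1382, 0.0141]
tool_rot: [-0.0, 0.746, 0.666, -0.001]
contact_force: [0.4, -0.3, 1.2]
gripper_width: 1.0
grasp_force: 0.0
```

servo_tool --motion '[[[0, 0, 0, 0, 0, 0, 1], [0, 0, 0, 0, 0, 0, 1]]]'

```text
t: 17.07
eef_pos: [0.431, 0.139, 0.0156]
tool_rot: [0.001, 0.746, 0.666, 0.001]
contact_force: [0.2, -0.9, -0.1]
gripper_width: 0.999
grasp_force: 0.0
```

```bash
python3 m.py .4292 .1385 .013; python3 -c "
from h import *
from station import bot
c=bot.read_camera('side');im=c['img'][:,:,::-1][160:360,220:440];cv2.imwrite('pics/s5.png',cv2.resize(im,None,fx=3,fy=3,interpolation=2)[:, :])"
```

```text
17.0667 [0.431  0.139  0.0156] 0.9991399363374951 [ 0.1541 -0.9418 -0.0921] shift [-0.0007 -0.0018  0.0026] turn [ 0.0294 -0.0119  0.0129]
```

View pics/s5.png

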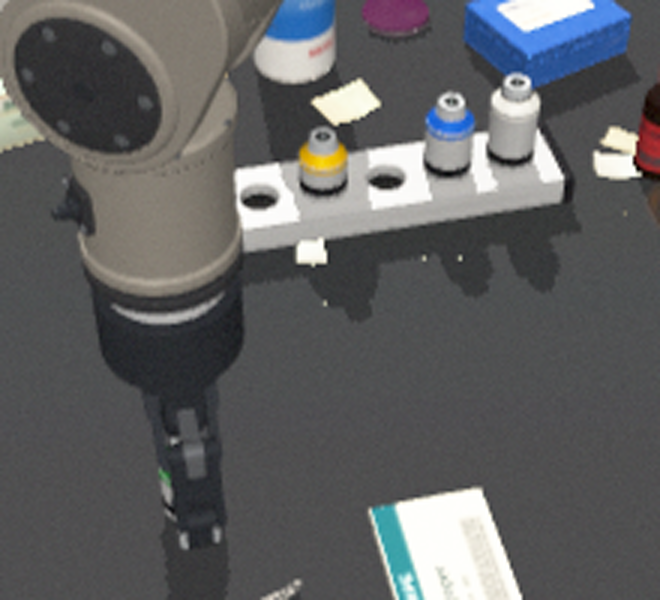

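Yellow and blue stand upright and fully down in seats 2 and 4, and the fingers are around green. I'll close and lift.

servo_tool --motion '[[[0, 0, 0, 0, 0, 0, 0.7], [0, 0, 0, 0, 0, 0, 0.5], [0, 0, 0, 0, 0, 0, 0.4], [0, 0, 0, 0, 0, 0, 0.3], [0, 0, 0, 0, 0, 0, 0.2], [0, 0, 0, 0, 0, 0, 0.2], [0, 0, 0, 0, 0, 0, 0.2], [0, 0, 0, 0, 0, 0, 0.2], [0, 0, 0, 0, 0, 0, 0.2]]]' --grip_force 40

```text
t: 17.87
eef_pos: [0.4298, 0.1389, 0.0147]
tool_rot: [0.0, 0.746, 0.666, 0.0]
contact_force: [-1.3, -0.9, 5.9]
gripper_width: 0.387
grasp_force: 39.2
```

servo_tool --motion '[[[0, 0, -0.01, 0, 0, 0, 0.2], [0, 0, -0.03, 0, 0, 0, 0.2], [0, 0, -0.06, 0, 0, 0, 0.2], [0, 0, -0.09, 0, 0, 0, 0.2], [0, 0, -0.12, 0, 0, 0, 0.2], [0, 0, -0.14, 0, 0, 0, 0.2], [0, 0, -0.15, 0, 0, 0, 0.2], [0, 0, -0.15, 0, 0, 0, 0.2], [0, 0, -0.15, 0, 0, 0, 0.2], [0, 0, -0.15, 0, 0, 0, 0.2]]]'

```text
t: 18.7
eef_pos: [0.4287, 0.1383, 0.163]
tool_rot: [-0.0, 0.746, 0.666, -0.001]
contact_force: [-0.2, 0.2, -0.4]
gripper_width: 0.386
grasp_force: 40.0
```

```bash
python3 m.py .6416 -.065 .16
```

```text
18.7 [0.4287 0.1383 0.163 ] 0.38645566573288587 [-0.2258  0.2169 -0.44  ] shift [-0.1781  0.2344  0.0027] turn [-0.0254  0.0124  0.0203]
```

servo_tool --motion '[[[-0.008, 0.01, 0, 0, 0, 0, 0.2], [-0.024, 0.031, 0, 0, 0, 0, 0.2], [-0.045, 0.059, 0, 0, 0, 0, 0.2], [-0.066, 0.087, 0, 0, 0, 0, 0.2], [-0.087, 0.115, 0, 0, 0, 0, 0.2], [-0.108, 0.142, 0, 0, 0, 0, 0.2], [-0.129, 0.17, 0, 0, 0, 0, 0.2], [-0.15, 0.198, 0, 0, 0, 0, 0.2], [-0.167, 0.22, 0, 0, 0, 0, 0.2], [-0.1775, 0.234, 0, 0, 0, 0, 0.2], [-0.1775, 0.234, 0, 0, 0, 0, 0.2], [-0.1775, 0.234, 0, 0, 0, 0, 0.2], [-0.1775, 0.234, 0.015, 0, 0, 0, 0.2], [-0.1775, 0.234, 0.04, 0, 0, 0, 0.2], [-0.1775, 0.234, 0.07, 0, 0, 0, 0.2], [-0.1775, 0.234, 0.095, 0, 0, 0, 0.2], [-0.1775, 0.234, 0.11, 0, 0, 0, 0.2], [-0.1775, 0.234, 0.117, 0, 0, 0, 0.2], [-0.1775, 0.234, 0.117, 0, 0, 0, 0.2], [-0.1775, 0.234, 0.117, 0, 0, 0, 0.2]]]'

```text
t: 20.37
eef_pos: [0.6427, -0.0634, 0.0479]
tool_rot: [0.0, 0.746, 0.666, 0.0]
contact_force: [0.4, -0.9, -0.5]
gripper_width: 0.385
grasp_force: 40.1
```

servo_tool --motion '[[[0, 0, 0, 0, 0, 0, 0.2], [0, 0, 0, 0, 0, 0, 0.2], [0, 0, 0, 0, 0, 0, 0.2], [0, 0, 0, 0, 0, 0, 0.2]]]'

```text
t: 20.7
eef_pos: [0.6428, -0.0639, 0.0482]
tool_rot: [0.001, 0.746, 0.666, 0.0]
contact_force: [0.9, -0.6, -1.1]
gripper_width: 0.385
grasp_force: 40.1
```

```bash
python3 m.py .6416 -.0646 .0347
```

```text
20.7 [ 0.6428 -0.0639  0.0482] 0.3851279088366065 [ 0.8856 -0.5587 -1.1313] shift [-0.0008 -0.0011  0.0135] turn [0.0169 0.0003 0.0183]
```

servo_tool --motion '[[[-0.0005, -0.001, 0.003, 0, 0, 0, 0.2], [-0.0005, -0.001, 0.005, 0, 0, 0, 0.2], [-0.0005, -0.001, 0.007, 0, 0, 0, 0.2], [-0.0005, -0.001, 0.009, 0, 0, 0, 0.2], [-0.0005, -0.001, 0.011, 0, 0, 0, 0.2], [-0.0005, -0.001, 0.0125, 0, 0, 0, 0.2], [-0.0005, -0.001, 0.0125, 0, 0, 0, 0.2], [-0.0005, -0.001, 0.0125, 0, 0, 0, 0.2]]]'

```text
t: 21.37
eef_pos: [0.6412, -0.0642, 0.0348]
tool_rot: [-0.0, 0.746, 0.666, -0.0]
contact_force: [-0.3, 0.5, -0.5]
gripper_width: 0.385
grasp_force: 40.2
```

```bash
python3 m.py .6416 -.0646 .0347
```

```text
21.3667 [ 0.6412 -0.0642  0.0348] 0.38522445038793973 [-0.334   0.4993 -0.5476] shift [-0.0004  0.0004  0.0001] turn [-0.0003 -0.0003  0.0208]
```

servo_tool --motion '[[[0, 0, 0.001, 0, 0, 0, 0.2], [0, 0, 0.001, 0, 0, 0, 0.2], [0, 0, 0.001, 0, 0, 0, 0.5], [0, 0, 0.001, 0, 0, 0, 0.7], [0, 0, 0.001, 0, 0, 0, 1], [0, 0, 0.001, 0, 0, 0, 1], [0, 0, 0.001, 0, 0, 0, 1], [0, 0, 0.001, 0, 0, 0, 1], [0, 0, -0.01, 0, 0, 0, 1], [0, 0, -0.03, 0, 0, 0, 1], [0, 0, -0.06, 0, 0, 0, 1], [0, 0, -0.09, 0, 0, 0, 1], [0, 0, -0.115, 0, 0, 0, 1], [0, 0, -0.125, 0, 0, 0, 1], [0, 0, -0.125, 0, 0, 0, 1], [0, 0, -0.125, 0, 0, 0, 1], [0, 0, -0.125, 0, 0, 0, 1]]]'

```text
t: 22.78
eef_pos: [0.64, -0.0644, 0.1582]
tool_rot: [-0.001, 0.746, 0.666, -0.001]
contact_force: [-0.7, 0.1, -0.9]
gripper_width: 1.001
grasp_force: 0.0
```

```bash
python3 m.py .4705 .2995 .0065
```

```text
22.7833 [ 0.64   -0.0644  0.1582] 1.0011703267447922 [-0.7185  0.077  -0.9237] shift [ 0.3426 -0.209   0.1521] turn [-0.0302  0.0037  0.0199]
```

servo_tool --motion '[[[0.012, -0.007, 0, 0, 0, 0, 1], [0.037, -0.023, 0, 0, 0, 0, 1], [0.067, -0.041, 0, 0, 0, 0, 1], [0.097, -0.059, 0, 0, 0, 0, 1], [0.127, -0.078, 0, 0, 0, 0, 1], [0.157, -0.096, 0, 0, 0, 0, 1], [0.187, -0.114, 0, 0, 0, 0, 1], [0.217, -0.133, 0, 0, 0, 0, 1], [0.247, -0.151, 0, 0, 0, 0, 1], [0.277, -0.17, 0, 0, 0, 0, 1], [0.305, -0.187, 0, 0, 0, 0, 1], [0.328, -0.201, 0, 0, 0, 0, 1], [0.3425, -0.21, 0, 0, 0, 0, 1], [0.3425, -0.21, 0, 0, 0, 0, 1], [0.3425, -0.21, 0, 0, 0, 0, 1], [0.3425, -0.21, 0, 0, 0, 0, 1]]]'

```text
t: 24.12
eef_pos: [0.4706, 0.2987, 0.1588]
tool_rot: [0.0, 0.746, 0.666, -0.001]
contact_force: [0.2, 0.1, 0.3]
gripper_width: 1.0
grasp_force: 0.0
```

servo_tool --motion '[[[0, 0, 0.02, 0, 0, 0, 1], [0, 0, 0.05, 0, 0, 0, 1], [0, 0, 0.08, 0, 0, 0, 1], [0, 0, 0.11, 0, 0, 0, 1], [0, 0, 0.135, 0, 0, 0, 1], [0, 0, 0.148, 0, 0, 0, 1], [0, 0, 0.152, 0, 0, 0, 1], [0, 0, 0.152, 0, 0, 0, 1], [0, 0, 0.152, 0, 0, 0, 1], [0, 0, 0.152, 0, 0, 0, 1]]]'

```text
t: 24.95
eef_pos: [0.4722, 0.3003, 0.0093]
tool_rot: [0.0, 0.746, 0.666, 0.001]
contact_force: [0.7, -0.1, 0.2]
gripper_width: 0.997
grasp_force: 0.0
```

```bash
python3 m.py .4705 .2995 .0065; python3 -c "
from h import *
from station import bot
c=bot.read_camera('side');im=c['img'][:,:,::-1][150:400,120:400];cv2.imwrite('pics/s6.png',cv2.resize(im,None,fx=2.3,fy=2.3,interpolation=2)[:, :])"
```

```text
24.95 [0.4722 0.3003 0.0093] 0.9967095007124385 [ 0.6523 -0.1254  0.2189] shift [-0.001  -0.0016  0.0028] turn [ 0.0235 -0.019   0.0144]
```

View pics/s6.png

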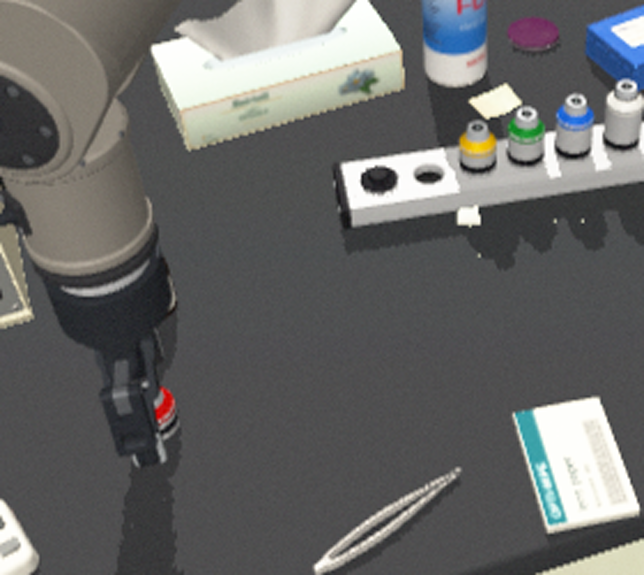

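Yellow, green and blue are upright and seated next to white; seat 1 by the plug is free. The fingers straddle red. I'll close 1–2 mm lower.

servo_tool --motion '[[[0, -0.0005, 0.001, 0, 0, 0, 1], [0, -0.0005, 0.001, 0, 0, 0, 0.7], [0, -0.0005, 0.001, 0, 0, 0, 0.5], [0, -0.0005, 0.001, 0, 0, 0, 0.4], [0, -0.0005, 0.001, 0, 0, 0, 0.3], [0, -0.0005, 0.001, 0, 0, 0, 0.2], [0, -0.0005, 0.001, 0, 0, 0, 0.2], [0, -0.0005, 0.001, 0, 0, 0, 0.2], [0, -0.0005, 0.001, 0, 0, 0, 0.2], [0, -0.0005, 0.001, 0, 0, 0, 0.2]]]' --grip_force 40

```text
t: 25.83
eef_pos: [0.4706, 0.2998, 0.0071]
tool_rot: [0.0, 0.746, 0.666, 0.0]
contact_force: [-0.9, -1.0, 5.5]
gripper_width: 0.386
grasp_force: 39.5
```

servo_tool --motion '[[[0, 0, -0.01, 0, 0, 0, 0.2], [0, 0, -0.03, 0, 0, 0, 0.2], [0, 0, -0.06, 0, 0, 0, 0.2], [0, 0, -0.09, 0, 0, 0, 0.2], [0, 0, -0.12, 0, 0, 0, 0.2], [0, 0, -0.14, 0, 0, 0, 0.2], [0, 0, -0.15, 0, 0, 0, 0.2], [0, 0, -0.15, 0, 0, 0, 0.2], [0, 0, -0.15, 0, 0, 0, 0.2], [0, 0, -0.15, 0, 0, 0, 0.2]]]'

```text
t: 26.67
eef_pos: [0.4697, 0.2989, 0.1552]
tool_rot: [-0.0, 0.746, 0.666, -0.001]
contact_force: [0.7, -0.4, -1.0]
gripper_width: 0.383
grasp_force: 39.9
```

```bash
python3 m.py .6521 .0263 .16; python3 -c "
from h import *
from station import bot
c=bot.read_camera('side');im=c['img'][:,:,::-1][180:300,100:260];cv2.imwrite('pics/s7.png',cv2.resize(im,None,fx=4,fy=4,interpolation=2)[:, :])"
```

```text
26.6667 [0.4697 0.2989 0.1552] 0.3829595482628418 [ 0.7249 -0.3728 -0.984 ] shift [-0.2504  0.2119 -0.0048] turn [-0.0229  0.0214  0.0201]
```

View pics/s7.png

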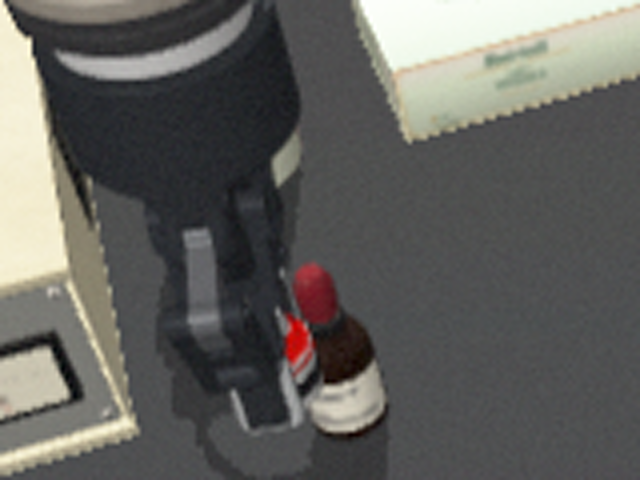

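Red is held upright, clear of the stain bottle at about (185,270) in the full frame.

servo_tool --motion '[[[-0.01, 0.008, 0, 0, 0, 0, 0.2], [-0.032, 0.027, 0, 0, 0, 0, 0.2], [-0.057, 0.048, 0, 0, 0, 0, 0.2], [-0.082, 0.069, 0, 0, 0, 0, 0.2], [-0.107, 0.09, 0, 0, 0, 0, 0.2], [-0.132, 0.111, 0, 0, 0, 0, 0.2], [-0.157, 0.132, 0, 0, 0, 0, 0.2], [-0.182, 0.154, 0, 0, 0, 0, 0.2], [-0.207, 0.175, 0, 0, 0, 0, 0.2], [-0.23, 0.194, 0, 0, 0, 0, 0.2], [-0.244, 0.206, 0, 0, 0, 0, 0.2], [-0.2505, 0.2115, 0, 0, 0, 0, 0.2], [-0.2505, 0.2115, 0, 0, 0, 0, 0.2], [-0.2505, 0.2115, 0, 0, 0, 0, 0.2], [-0.2505, 0.2115, 0, 0, 0, 0, 0.2]]]'

```text
t: 27.97
eef_pos: [0.6515, 0.0292, 0.1565]
tool_rot: [-0.001, 0.745, 0.667, -0.0]
contact_force: [0.2, 0.1, -1.1]
gripper_width: 0.388
grasp_force: 39.9
```

servo_tool --motion '[[[0, 0, 0.015, 0, 0, 0, 0.2], [0, 0, 0.04, 0, 0, 0, 0.2], [0, 0, 0.07, 0, 0, 0, 0.2], [0, 0, 0.095, 0, 0, 0, 0.2], [0, 0, 0.11, 0, 0, 0, 0.2], [0, 0, 0.117, 0, 0, 0, 0.2], [0, 0, 0.117, 0, 0, 0, 0.2], [0, 0, 0.117, 0, 0, 0, 0.2], [0, 0, 0.117, 0, 0, 0, 0.2], [0, 0, 0.117, 0, 0, 0, 0.2], [0, 0, 0.117, 0, 0, 0, 0.2]]]'

```text
t: 28.88
eef_pos: [0.6534, 0.0271, 0.0411]
tool_rot: [0.001, 0.746, 0.666, 0.001]
contact_force: [-1.0, 0.4, -1.4]
gripper_width: 0.381
grasp_force: 39.9
```

```bash
python3 m.py .6521 .0265 .0271
```

```text
28.8833 [0.6534 0.0271 0.0411] 0.3811097774922011 [-0.9503  0.4357 -1.4347] shift [-0.0008 -0.0013  0.014 ] turn [ 0.0245 -0.0041  0.0178]
```

servo_tool --motion '[[[-0.0005, -0.001, 0.003, 0, 0, 0, 0.2], [-0.0005, -0.001, 0.005, 0, 0, 0, 0.2], [-0.0005, -0.001, 0.007, 0, 0, 0, 0.2], [-0.0005, -0.001, 0.009, 0, 0, 0, 0.2], [-0.0005, -0.001, 0.011, 0, 0, 0, 0.2], [-0.0005, -0.001, 0.013, 0, 0, 0, 0.2], [-0.0005, -0.001, 0.0135, 0, 0, 0, 0.2], [-0.0005, -0.001, 0.0135, 0, 0, 0, 0.2], [-0.0005, -0.001, 0.0135, 0, 0, 0, 0.2]]]'

```text
t: 29.63
eef_pos: [0.6514, 0.0267, 0.0271]
tool_rot: [0.0, 0.746, 0.666, -0.0]
contact_force: [-3.6, -0.6, 6.9]
gripper_width: 0.382
grasp_force: 40.8
```

```bash
python3 m.py .6521 .0265 .0271
```

```text
29.6333 [0.6514 0.0267 0.0271] 0.38177380951283935 [-3.6351 -0.63    6.9279] shift [-0.0001  0.0007 -0.    ] turn [-0.0016  0.0057  0.0197]
```

Seated (TCP 0.0271, as expected). I'll release, rise, and back away.

servo_tool --motion '[[[0, 0, 0, 0, 0, 0, 0.5], [0, 0, 0, 0, 0, 0, 0.7], [0, 0, 0, 0, 0, 0, 1], [0, 0, 0, 0, 0, 0, 1], [0, 0, 0, 0, 0, 0, 1], [0, 0, 0, 0, 0, 0, 1], [0, 0, -0.01, 0, 0, 0, 1], [0, 0, -0.03, 0, 0, 0, 1], [0, 0, -0.06, 0, 0, 0, 1], [0, 0, -0.09, 0, 0, 0, 1], [0, 0, -0.12, 0, 0, 0, 1], [0, 0, -0.15, 0, 0, 0, 1], [0, 0, -0.17, 0, 0, 0, 1], [0, 0, -0.17, 0, 0, 0, 1], [0, 0, -0.17, 0, 0, 0, 1]]]'

```text
t: 30.88
eef_pos: [0.6523, 0.0269, 0.1985]
tool_rot: [0.001, 0.746, 0.666, 0.001]
contact_force: [0.4, -0.0, -0.5]
gripper_width: 0.999
grasp_force: 0.0
```

servo_tool --motion '[[[0.02, -0.01, 0, 0, 0, 0, 1], [0.05, -0.03, 0, 0, 0, 0, 1], [0.08, -0.05, 0, 0, 0, 0, 1], [0.11, -0.07, 0, 0, 0, 0, 1], [0.14, -0.09, 0, 0, 0, 0, 1], [0.17, -0.11, 0, 0, 0, 0, 1], [0.2, -0.13, 0, 0, 0, 0, 1], [0.23, -0.14, 0, 0, 0, 0, 1], [0.25, -0.15, 0, 0, 0, 0, 1], [0.25, -0.15, 0, 0, 0, 0, 1], [0.25, -0.15, 0, 0, 0, 0, 1], [0.25, -0.15, 0, 0, 0, 0, 1], [0.25, -0.15, 0, 0, 0, 0, 1], [0.25, -0.15, 0, 0, 0, 0, 1]]]'

```text
t: 32.05
eef_pos: [0.5312, 0.2903, 0.1958]
tool_rot: [0.0, 0.747, 0.665, -0.001]
contact_force: [0.9, 0.0, 0.1]
gripper_width: 1.002
grasp_force: 0.0
```

Run:
```python
from h import *
from station import bot
a=[]
for n,(x0,y0,x1,y1) in dict(side=(250,160,430,270),top=(260,140,440,250)).items():
  c=bot.read_camera(n);a.append(cv2.resize(c['img'][:,:,::-1][y0:y1,x0:x1],(720,440),interpolation=2)[60:360])
  if n=="top":
    B=dict(red=(298,174,321,197),yellow=(321,176,343,200),green=(343,178,366,203),blue=(366,180,389,206))
    for k in B:
      p,b=ring(c,k,B[k]); print(k,p,b,ray(c,p,ZB[k]+.02))
cv2.imwrite('pics/s8.png',np.vstack(a)); print(bot.get_obs()["joint_vel"],bot.get_obs()["t"])
```

```text
red [308.9068 184.2219] (15, 17) [0.6497 0.0269 0.05  ]
yellow [331.6252 186.3266] (16, 17) [ 0.6446 -0.0187  0.057 ]
green [354.0458 188.7961] (15, 14) [ 0.6387 -0.063   0.064 ]
blue [377.512  190.5267] (16, 16) [ 0.6345 -0.1086  0.071 ]
[-0.0032 -0.0018 -0.0042 -0.0014  0.0008  0.0016 -0.0021] 32.15
```

View pics/s8.png

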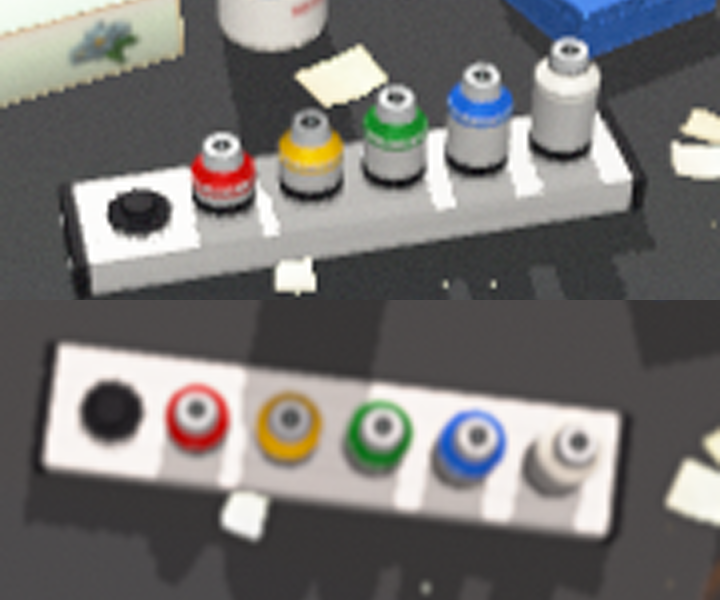

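The pictures show plug, red, yellow, green, blue, white rising evenly in length, all upright and seated with about 46 mm spacing. The arm is clear and still.

```bash
python3 -c "
from station import bot
print(bot.hand_in())"
```

```text
the job is handed in; nothing more can be done
None
```

All four objectives are set down, upright and fully seated, in the order red, yellow, green, blue from the dust plug to the untouched white-ringed one; the job was handed in at about 32 s, and the hand-in returned no verdict.

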